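# Clear the centrifuge lid and hold it open

## Robot

A 6-joint arm with a two-finger parallel gripper is mounted at the origin on the work surface. World frame = base frame: x ahead of the robot, y to its left, z up, the work surface at z = 0. Lengths are in m, angles in rad, forces in N, time in s.
With the tool pointing down it reaches from about 0.35 to 0.85 m from the base axis. Payload 8.1 kg.
Tool frame: the origin (TCP) lies at the centre of the arm's flange, where the gripper is bolted on; the fingertips stand 186 mm ahead of it and the grasp point (between the pads) lies 167 mm ahead of it (robot.grasp_offset is the distance from the TCP to the grasp point, in m); z points along the fingers, y is the line along which they close (so a half turn about z gives the same grasp; the last joint's range is limited). The gripper opens to 93 mm and grips with 3 to 60 N. Pads are 15 mm wide; open, the fingers measure 128 mm over their backs; the gripper's body (75 mm by 188 mm) begins 65 mm behind the grasp point.
Start: joints at [-1.256, 0.13, 1.488, -0, 1.523, -0.085], TCP at [0.234, -0.553, 0.405] pointing down, gripper open.
Joint ranges: [-2.96, 2.96], [-0.89, 2.26], [0.02, 2.5], [-1.34, 4.48], [0, 2.73], [-2.66, 2.66]. Speed limits (rad/s): [2.39, 2.39, 2.79, 3.14, 3.14, 3.14].

## Interface

Orientations are given as a rotation vector (axis times angle).
In Python, from plant import robot gives the robot as it stands.
- The arm moves only by the tool drive_tool, never from a script. Its argument "moves" is one flat list of numbers, 7 for each row, row after row: the finger opening in mm, from 0 to 93, then the shift along the tool's x, y, z in mm, then the turn, a rotation vector about the tool's x, y, z in degrees. A call has 1 to 8 rows; each row shifts and turns the commanded pose from where the row before left it, along the tool's axes as they then stand; what a row does not reach is not made up. A row lasts 1/10 s, in which the tool goes at most 50 mm and 8.59 degrees, less where a joint would pass 70% of its speed; a pose out of reach is approached as far as the arm can. A call is refused whole if a number of a shift passes 50 or a number of a turn 8.59, either way. A call with a gripper value outside its range is refused whole. The fingers move at their own pace and stop on an object; "grip_force" is the grip in N (left out, the last holds). Time passes only in rows, so rows that do not move let the fingers close. It gives the time, the measured TCP pose, the force, the opening and the grip force at its end, in the units of the state.
- robot.read_state(): the state, without advancing time (a new reading comes with each control period).
- robot.read_camera(name): name is "scene" or "top"; returns a dict with "color" (420x560x3 uint8, red, green, blue), "depth" (420x560 float32, m along the optical axis (not along the pixel's ray), 0 where there is no reading), "mtx" (3x3 intrinsics, pixels), "dist_coeffs" ([k1, k2, p1, p2, k3] as OpenCV has them; the pictures are not rectified), "R" (3x3) and "t" (3): a world point X has camera coordinates R X + t. Camera axes: x right, y down, z forward; pixel columns grow to the right and rows downward; lengths in m; the calibration is good to about 2 mm. A picture is of the moment at which its call begins.
- robot.close_job(): hands the job in; it is judged then, once.
The state is a dict: "t": time; "q": joint angles; "dq": joint speeds; "joint_torque": joint torques, N m; "tool_pos": TCP position; "orientation": TCP orientation; "force": force on the tool from outside, world axes, zero at the start; "wrist_torque": the same for the moment, N m; "opening": finger opening in m; "gripper_force": force on a finger pad.
Only numpy, scipy, OpenCV 4.12 (cv2) and the standard library are available. Lean on these libraries where they do the work, as an engineer would, in place of code of your own. Each camera call takes 0.05 s, during which the arm holds its last target. There are 200 camera calls.

## Task

Take the ear defenders that stand on the closed lid of the benchtop centrifuge and hang them by their headband over the bar of the steel rail, one cup on each side, and let go of them. Then raise the centrifuge lid with the gripper fingers and hold it open at 60 degrees from closed; the lid falls shut by itself, so finish while still holding it there, with the ear defenders still on the rail. Leave the other things on the bench where they are.

Things in the scene. Friction and masses are not known exactly. Their poses are not given: they have to be found in the camera images.
- ear_defenders: ear defenders (220 g), 60 x 130 x 150 mm, upright on two yellow cups on the centrifuge lid at the start. Origin: centre of the underside, between the cups' feet; z up; y runs from cup to cup, x across the headband. Cups with cushions are 76 mm high, 25 to 65 mm from the middle along y (gap 50 mm). The black band, 22 mm wide, slopes from the block at the top down to the cups
- band_block (a point): centre of the flat-sided cushion block at the top of the headband, 138 mm above the ear defenders' origin, same axes: 26 (x) x 46 (y) x 24 mm (z). The place to grip, across x. Hung up, the block's underside (12 mm below this point, 126 mm above the origin) rests on top of the bar and the x axis runs along the bar, either way round
- rail: steel rail (fixed): a horizontal round bar, 12 mm thick, 240 mm long, along its x axis, centre line 165 mm above the bench, on a 16 mm post at each end with 64 mm round feet. Origin on the bench under the bar's middle. It stands left or right of the centrifuge
- rail_mid (a point): middle of the rail's bar, on its centre line; x along the bar, z up
- centrifuge: white benchtop centrifuge (fixed), 260 (x) x 230 (y) x 115 mm without lid, lid top 131 mm above the bench; origin under its centre on the bench; x points from its front (handle side, near the robot) to its hinge side
- lid (a joint): angle of the grey centrifuge lid (500 g nominal, 215 x 216 x 15 mm), in rad: 0 closed, grows as it opens, stop at 1.4. 60 degrees is 1.047. The free edge near the robot rises and swings up and away from it. No catch or stay: its own weight shuts it from any angle
- lid_hinge (a point): middle of the lid's hinge axis, 105 mm behind the centrifuge's centre, 115.5 mm above the bench, at the level of the lid's underside. The axis runs along the centrifuge's y. This point's frame turns with the lid
- lid_handle (a point): middle of the lid's blue handle: a round bar 12 mm thick, 100 mm long, parallel to the hinge, 35 mm above the lid's top, a leg at each end. In the lid's frame it lies 185 mm from the hinge axis towards the free edge and 50 mm up (at 60 degrees: 185 mm above the hinge axis, 49 mm in front of it). The bar can turn in a pinch grip as the lid rises. The frame turns with the lid
- tube_rack: blue rack of capped blood tubes (fixed), 220 (x) x 85 x 100 mm, beside the centrifuge on the side where the rail is not; origin under its centre
- tape_roll: white roll of tape lying flat, 90 mm across, 50 mm high; loose, to be left alone; origin at the centre of its underside
- spray_bottle: standing white bottle with blue cap, 60 mm across, 170 mm high; loose, to be left alone; origin at the centre of its underside
- mouse: black computer mouse, 105 x 60 x 30 mm; loose, to be left alone; origin at the centre of its underside
- scanner: barcode scanner lying flat, 175 x 65 x 40 mm; loose, to be left alone; origin at the centre of its underside
There are look-alikes about, which are no part of the job. Leave any green look-alike of the ear_defenders alone.

How it is judged:
On the way, in this order (a step that is already met when the one before it is completed fails the run):
1. the ear defenders hang by the headband on the rail, let go (x of ear_defenders in the frame of rail_mid between -0.09 and 0.09 m and y of ear_defenders in the frame of rail_mid between -0.025 and 0.025 m and z of ear_defenders in the frame of rail_mid between -0.132 and -0.108 m and angle between ear_defenders's own z axis and vertical below 0.25 rad and angle between the x axis of ear_defenders and the x axis of rail_mid, either way round below 0.45 rad and contact force between ear_defenders and rail above 0.5 N and contact force between ear_defenders and the arm below 0.1 N and contact force between ear_defenders and the fingers below 0.1 N and linear speed of ear_defenders below 0.03 m/s), for 0.2 s.
2. the lid is held open at 60 degrees by the fingers (value of joint lid between 0.942 and 1.152 rad and velocity of joint lid between -0.05 and 0.05 rad/s and contact force between lid and the fingers above 0.3 N and contact force between lid and ear_defenders below 0.1 N), for 0.3 s.
At the end, for the whole second after the job is handed in: The ear defenders hang still and upright (14 degrees) on the bar by the headband, a cup each side, within 90 mm of its middle and 25 degrees of its direction, untouched by the robot; the lid stands still at 60 degrees, 6 either way, carried by the fingers only (all of step 1 and all of step 2); the arm keeps its last pose, push and grip.
It fails at once if the lid was raised before the ear defenders were at the rail (value of joint lid above 0.15 rad and horizontal distance between ear_defenders and rail_mid above 0.14 m).
It fails at once if the tape roll was disturbed (distance of tape_roll from where it was at the start of the episode above 0.03 m).
It fails at once if the spray bottle was disturbed (distance of spray_bottle from where it was at the start of the episode above 0.03 m).
It fails at once if the mouse was disturbed (distance of mouse from where it was at the start of the episode above 0.03 m).
It fails at once if the scanner was disturbed (distance of scanner from where it was at the start of the episode above 0.03 m).
It also fails if it takes over 61 s, if anything falls off the work surface, if the arm or the gripper's body presses on something with over 40 N, if the wrist force passes 120 N, or if a joint passes its speed limit or range.

## Working session

There is one attempt and no reset: what is moved stays moved. The work goes in short steps, Python scripts to look and compute and a tool call to move; the robot and the scene stay as the last step left them, time stands still between calls to the robot, and variables do not carry over. Pictures are saved under pics/ and viewed, at most 10 in all, crops included, and the job is handed in when it is done.

Besides the shell and the picture viewer there is one more tool, called as name(argument=value, ...) on one line, values as JSON. drive_tool: Moves the arm, as the interface text tells. Its arguments: {"type":"object","properties":{"moves":{"type":"array","items":{"type":"number"}},"grip_force":{"type":"number"}},"required":["moves"]}

```bash
mkdir -p pics; cat > h.py <<'E'
import numpy as np, cv2
from scipy.spatial.transform import Rotation as Rt
from plant import robot
def cloud(c):
    h,w=c['depth'].shape
    u,v=np.meshgrid(np.arange(w),np.arange(h))
    p=cv2.undistortPoints(np.stack([u,v],-1).reshape(-1,1,2).astype(np.float64),c['mtx'],c['dist_coeffs']).reshape(h,w,2)
    d=c['depth'][...,None]
    P=np.concatenate([p*d,d],-1)
    W=(P-np.asarray(c['t']))@np.asarray(c['R'])
    W[c['depth']==0]=np.nan
    return W
def snap(n):
    c=robot.read_camera(n); return c,cloud(c)
E
python3 - <<'E'
from h import *
for n in('scene','top'):
    c,W=snap(n); cv2.imwrite(f'pics/{n}0.png',cv2.resize(c['color'][...,::-1],(784,588)))
    np.savez(f'{n}0.npz',W=W,color=c['color'])
print(robot.read_state())
E
```

```text
{'t': 0.1, 'q': array([-1.25640047e+00,  1.31096783e-01,  1.48917781e+00, -2.18576316e-05,
        1.52301774e+00, -8.53999032e-02]), 'dq': array([-0.00015255, -0.0009107 , -0.00209437, -0.00154612,  0.00107453,
        0.00036666]), 'joint_torque': array([ 1.75919788e-03, -5.61343074e+01, -4.93094623e+01,  7.71756750e-02,
        2.91418796e-02, -8.46135254e-05]), 'tool_pos': array([ 0.23348946, -0.55247599,  0.40378136]), 'orientation': array([-3.07738086e+00, -6.23490513e-01,  3.38910842e-04]), 'force': array([0.13719478, 0.65011142, 0.45394482]), 'wrist_torque': array([0.00658842, 0.03319548, 0.0286188 ]), 'gripper_force': 0.0, 'opening': 0.09334747588925703}
```

View pics/scene0.png

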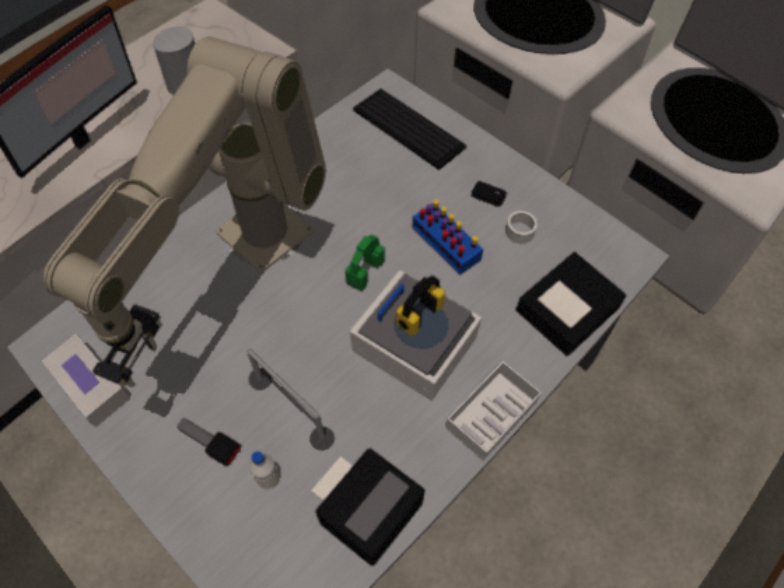

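View pics/top0.png

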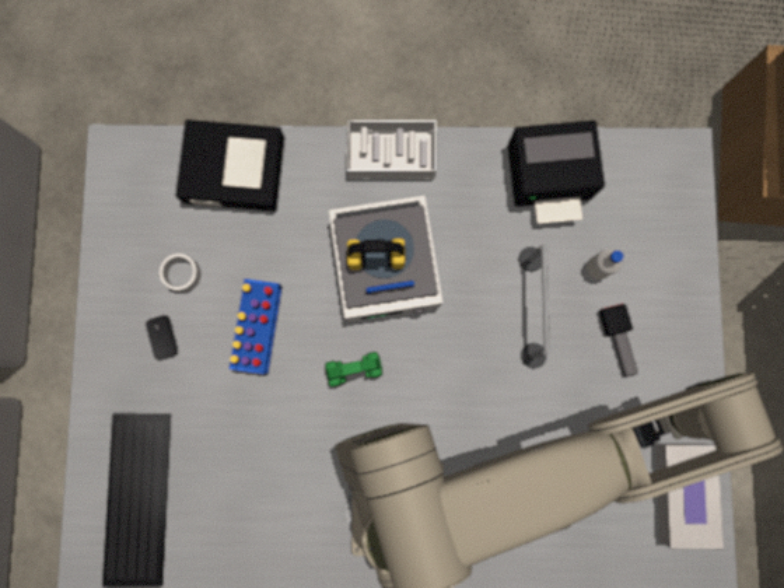

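The scene picture shows the yellow-cupped ear defenders on the lid at (420,303) and a green look-alike on the bench at (365,262). In the top picture they are at (376,254) and (354,369), with the rail at (540,305), right of the centrifuge, and the blue handle at (390,288). What could be mistaken for the target: the green pair, scene (365,262) and top (354,369). I choose the yellow pair on the lid, and will measure it and check it in a crop.

```bash
python3 - <<'E'
from h import *
D={n:np.load(n+'0.npz') for n in('top','scene')}
cv2.imwrite('pics/crop.png',cv2.resize(np.ascontiguousarray(D['scene']['color'][175:300,230:360,::-1]),(780,590),interpolation=cv2.INTER_CUBIC))
def fit(P,l):
    c=P.mean(0); lo,hi=np.percentile(P,[2,98],0); r=cv2.minAreaRect(P[:,:2].astype(np.float32))
    print(l,len(P),'mean',c.round(3),'lo',lo.round(3),'hi',hi.round(3),'rect',np.round(r[0],3),np.round(r[1],3),round(r[2],1))
for n,d in D.items():
    W=d['W']; H=cv2.cvtColor(d['color'],cv2.COLOR_RGB2HSV); h,s,v=H[...,0].astype(int),H[...,1],H[...,2]
    x,y,z=W[...,0],W[...,1],W[...,2]
    print(n)
    reg=(x>.35)&(x<.85)&(y>-.2)&(y<.2)
    yel=reg&(h>18)&(h<34)&(s>140)&(z>.14); fit(W[yel],'yellow')
    for sg in(1,-1):
        P=W[yel]; m=np.median(P[:,1]); 
        c=P[:,:2].mean(0); fit(P[(P[:,1]-c[1])*sg>0],'cup')
    fit(W[reg&(z>.255)&(z<.32)],'blocktop')
    fit(W[reg&(h>100)&(h<130)&(s>120)&(z>.145)&(z<.19)],'handle')
    fit(W[reg&(z>.125)&(z<.137)],'lidtop')
    fit(W[reg&(z>.1)&(z<.137)],'body')
    R=(x>.25)&(x<.9)&(y<-.18)&(y>-.45)&(z>.15)&(z<.18)
    if n=='top': R&=(np.indices(z.shape)[0]<275)
    fit(W[R],'rail')
    P=W[R]; 
    if len(P)>20: 
        l=cv2.fitLine(P[:,:2].astype(np.float32),cv2.DIST_HUBER,0,.001,.001).ravel(); print(l)
    fit(W[(y<-.36)&(y>-.7)&(x>.4)&(x<.8)&(z>.1)&(z<.2)],'bottle')
E
```

```text
top
yellow 295 mean [0.57  0.054 0.205] lo [ 0.549 -0.009  0.15 ] hi [0.607 0.116 0.258] rect [0.579 0.054] [0.06  0.126] 0.7
cup 151 mean [0.568 0.1   0.204] lo [0.549 0.085 0.147] hi [0.606 0.116 0.258] rect [0.578 0.101] [0.06  0.032] 0.7
cup 144 mean [0.571 0.005 0.206] lo [ 0.552 -0.009  0.153] hi [0.607 0.019 0.257] rect [0.58  0.007] [0.057 0.031] 0.3
blocktop 251 mean [0.579 0.052 0.272] lo [0.567 0.01  0.256] hi [0.592 0.097 0.286] rect [0.579 0.049] [0.026 0.103] 2.0
handle 117 mean [0.506 0.021 0.169] lo [ 0.495 -0.029  0.158] hi [0.518 0.072 0.178] rect [0.507 0.021] [0.011 0.106] 9.8
lidtop 2960 mean [0.586 0.029 0.131] lo [ 0.476 -0.075  0.125] hi [0.696 0.141 0.136] rect [0.581 0.03 ] [0.251 0.221] 8.6
body 4357 mean [0.583 0.03  0.126] lo [ 0.456 -0.085  0.109] hi [0.716 0.149 0.136] rect [0.587 0.033] [0.262 0.231] 9.3
rail 316 mean [ 0.481 -0.33   0.169] lo [ 0.358 -0.337  0.159] hi [ 0.603 -0.324  0.178] rect [ 0.481 -0.33 ] [0.253 0.015] 0.4
[ 0.9999649   0.00838041  0.48093718 -0.32999328]
bottle 927 mean [ 0.715 -0.439  0.129] lo [ 0.556 -0.51   0.104] hi [ 0.79
[... 518 characters left out ...]
84 0.049] [0.027 0.097] 0.1
handle 83 mean [0.513 0.015 0.168] lo [ 0.502 -0.034  0.149] hi [0.524 0.071 0.177] rect [0.512 0.018] [0.01 0.11] 9.7
lidtop 2145 mean [0.606 0.019 0.131] lo [ 0.48  -0.078  0.126] hi [0.705 0.142 0.137] rect [0.591 0.032] [0.255 0.222] 10.6
body 3157 mean [0.609 0.014 0.126] lo [ 0.46  -0.089  0.106] hi [0.723 0.146 0.136] rect [0.539 0.026] [0.365 0.239] 9.1
rail 271 mean [ 0.49  -0.331  0.169] lo [ 0.362 -0.337  0.157] hi [ 0.612 -0.324  0.177] rect [ 0.485 -0.331] [0.258 0.016] 0.0
[ 0.99999434  0.00337274  0.521497   -0.3307107 ]
bottle 876 mean [ 0.72  -0.445  0.13 ] lo [ 0.572 -0.519  0.105] hi [ 0.798 -0.363  0.173] rect [ 0.679 -0.441] [0.267 0.13 ] 11.1
```

View pics/crop.png

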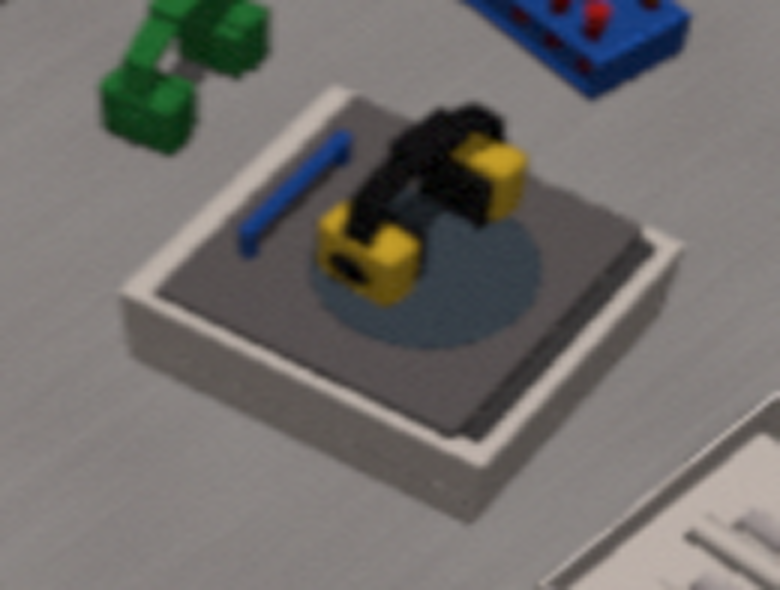

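The crop shows the yellow cups at (370,255) and (495,180), with the black band and block at (430,130) on the lid. The green pair is off the centrifuge at (185,75), so the choice holds. Block centre is about (0.582, 0.052, 0.269) and the rail middle about (0.483, -0.330), running along x. Sizes match the given ones.

```bash
cat >> h.py <<'E'
def plan(p,yaw=0,tilt=0,n=8,op=93):
    """rows to grasp point p; tool y along world +x turned by yaw (deg); tilt: body towards +x (deg)"""
    s=robot.read_state(); R0=Rt.from_rotvec(s['orientation']); p0=s['tool_pos']
    Rg=Rt.from_euler('z',yaw,degrees=True)*Rt.from_euler('y',tilt,degrees=True)*Rt.from_matrix(np.array([[0,1,0],[1,0,0],[0,0,-1.]]))
    off=robot.grasp_offset; g0=p0+R0.apply([0,0,off])
    rv=(R0.inv()*Rg).as_rotvec()
    print('t',round(s['t'],2),'grasp now',g0.round(4),'turn',np.degrees(rv).round(1),'F',s['force'].round(1),'open',round(s['opening'],4),s['gripper_force'])
    Rp,pp=R0,p0
    for i in range(1,n+1):
        Rn=R0*Rt.from_rotvec(rv*i/n); pn=g0+(np.array(p)-g0)*i/n-Rn.apply([0,0,off])
        print([op]+list(Rp.inv().apply(pn-pp).__mul__(1000).round(1))+list(np.degrees((Rp.inv()*Rn).as_rotvec()).round(2)))
        Rp,pp=Rn,pn
E
python3 -c "
from h import *
plan([.582,.052,.335],.5,0,16)"
```

```text
t 0.1 grasp now [ 0.2334 -0.5522  0.2365] turn [ -0.1  -0.1 -67.6] F [0.1 0.7 0.5] open 0.0933 0.0
[93, np.float64(34.8), np.float64(-26.3), np.float64(-6.1), np.float64(-0.01), np.float64(-0.0), np.float64(-4.22)]
[93, np.float64(36.6), np.float64(-23.7), np.float64(-6.1), np.float64(-0.01), np.float64(-0.0), np.float64(-4.22)]
[93, np.float64(38.3), np.float64(-20.9), np.float64(-6.1), np.float64(-0.01), np.float64(-0.0), np.float64(-4.22)]
[93, np.float64(39.7), np.float64(-18.1), np.float64(-6.1), np.float64(-0.01), np.float64(-0.0), np.float64(-4.22)]
[93, np.float64(40.9), np.float64(-15.1), np.float64(-6.1), np.float64(-0.01), np.float64(-0.0), np.float64(-4.22)]
[93, np.float64(41.9), np.float64(-12.0), np.float64(-6.1), np.float64(-0.01), np.float64(-0.0), np.float64(-4.22)]
[93, np.float64(42.7), np.float64(-8.9), np.float64(-6.1), np.float64(-0.01), np.float64(-0.0), np.float64(-4.22)]
[93, np.float64(43.2), np.float64(-5.7), np.float64(-6.1), np.float64(-0.01), np.float64(-0.0), np.float64(-4.22)]
[93, np.float64(43.5), np.float64(-2.5), np.float64(-6.1), np.float64(-0.01), np.float64(-0.0), np.float64(-4.22)]
[93, np.float64(43.6), np.float64(0.7), np.float64(-6.1), np.float64(-0.01), np.float64(-0.0), np.float64(-4.22)]
[93, np.float64(43.4), np.float64(3.9), np.float64(-6.1), np.float64(-0.01), np.float64(-0.0), np.float64(-4.22)]
[93, np.float64(43.0), np.float64(7.1), np.float64(-6.1), np.float64(-0.01), np.float64(-0.0), np.float64(-4.22)]
[93, np.float64(42.4), np.float64(10.2), np.float64(-6.2), np.float64(-0.01), np.float64(-0.0), np.float64(-4.22)]
[93, np.float64(41.5), np.float64(13.3), np.float64(-6.2), np.float64(-0.01), np.float64(-0.0), np.float64(-4.22)]
[93, np.float64(40.4), np.float64(16.3), np.float64(-6.2), np.float64(-0.01), np.float64(-0.0), np.float64(-4.22)]
[93, np.float64(39.1), np.float64(19.3), np.float64(-6.2), np.float64(-0.01), np.float64(-0.0), np.float64(-4.22)]
```

drive_tool(moves=[93,35,-26,-10,0,0,-4.2,93,37,-24,-10,0,0,-4.2,93,38,-21,-10,0,0,-4.2,93,40,-18,-10,0,0,-4.2,93,41,-15,-10,0,0,-4.2,93,42,-12,-10,0,0,-4.2,93,43,-9,-10,0,0,-4.2,93,43,-6,-10,0,0,-4.2], grip_force=25)

```text
t: 0.9
tool_pos: [0.4092, -0.2483, 0.4848]
orientation: [-2.765, -1.491, 0.0]
force: [1.4, -1.5, -0.0]
opening: 0.0933
gripper_force: 0.0
```

drive_tool(moves=[93,43,-2,-3,0,0,-4.2,93,43,1,-3,0,0,-4.2,93,43,4,-3,0,0,-4.2,93,43,7,-3,0,0,-4.2,93,42,10,-3,0,0,-4.2,93,41,13,-3,0,0,-4.2,93,40,16,0,0,0,-4.2,93,39,19,0,0,0,-4.2])

```text
t: 1.7
tool_pos: [0.5836, 0.0499, 0.5024]
orientation: [-2.216, -2.227, 0.001]
force: [-0.3, -1.1, 1.3]
opening: 0.0929
gripper_force: 0.0
```

```bash
python3 -c "
from h import *
plan([.582,.052,.279],.5,0,4)"
```

```text
t 1.7 grasp now [0.5835 0.0499 0.3351] turn [-0.   0.  -0.2] F [-0.3 -1.1  1.3] open 0.0929 0.0
[93, np.float64(0.5), np.float64(-0.4), np.float64(14.0), np.float64(-0.01), np.float64(0.0), np.float64(-0.05)]
[93, np.float64(0.5), np.float64(-0.4), np.float64(14.0), np.float64(-0.01), np.float64(0.0), np.float64(-0.05)]
[93, np.float64(0.5), np.float64(-0.4), np.float64(14.0), np.float64(-0.01), np.float64(0.0), np.float64(-0.05)]
[93, np.float64(0.5), np.float64(-0.4), np.float64(14.0), np.float64(-0.01), np.float64(0.0), np.float64(-0.05)]
```

Lower to the block, settle, and close.

drive_tool(moves=[93,2,-2,14,0,0,0,93,0,0,14,0,0,0,93,0,0,14,0,0,0,93,0,0,14,0,0,0,60,0,0,0,0,0,0,40,0,0,0,0,0,0,20,0,0,0,0,0,0,10,0,0,0,0,0,0], grip_force=25)

```text
t: 2.5
tool_pos: [0.5812, 0.0499, 0.4479]
orientation: [2.219, 2.222, 0.002]
force: [0.3, -0.4, 0.6]
opening: 0.0655
gripper_force: 0.0
```

drive_tool(moves=[5,0,0,0,0,0,0,5,0,0,0,0,0,0,5,0,0,0,0,0,0,5,0,0,0,0,0,0])

```text
t: 2.9
tool_pos: [0.5811, 0.0502, 0.4468]
orientation: [2.219, 2.224, -0.0]
force: [0.3, -0.2, 0.0]
opening: 0.0338
gripper_force: 0.0
```

```bash
python3 -c "
from h import *
plan([.582,.052,.349],.5,0,4,5)
c,W=snap('scene'); cv2.imwrite('pics/grip.png',cv2.resize(np.ascontiguousarray(c['color'][130:310,200:400,::-1]),(780,590)))"
```

```text
t 2.9 grasp now [0.5811 0.0502 0.2795] turn [ 0.   0.  -0.4] F [ 0.3 -0.2  0. ] open 0.0338 0.0
[5, np.float64(0.4), np.float64(0.2), np.float64(-17.4), np.float64(0.0), np.float64(0.0), np.float64(-0.1)]
[5, np.float64(0.4), np.float64(0.2), np.float64(-17.4), np.float64(0.0), np.float64(0.0), np.float64(-0.1)]
[5, np.float64(0.4), np.float64(0.2), np.float64(-17.4), np.float64(0.0), np.float64(0.0), np.float64(-0.1)]
[5, np.float64(0.4), np.float64(0.2), np.float64(-17.4), np.float64(0.0), np.float64(0.0), np.float64(-0.1)]
```

View pics/grip.png

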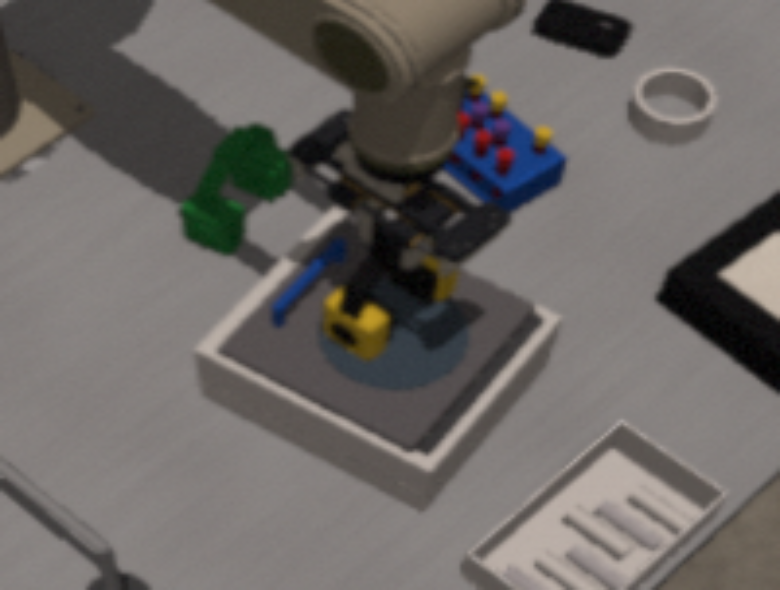

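The fingers are around the block at about (395,240) and the cups still stand at (355,320) and (440,280). The fingers are still closing, so I wait, then lift.

drive_tool(moves=[5,0,0,0,0,0,0,5,0,0,0,0,0,0,5,0,0,0,0,0,0,5,0,0,0,0,0,0,5,0,0,0,0,0,0])

```text
t: 3.45
tool_pos: [0.581, 0.0501, 0.4467]
orientation: [-2.219, -2.223, 0.0]
force: [-0.0, -0.9, -0.1]
opening: 0.026
gripper_force: 24.8
```

drive_tool(moves=[5,0,0,-8,0,0,0,5,0,0,-15,0,0,0,5,0,0,-20,0,0,0,5,0,0,-20,0,0,0,5,0,0,-12,0,0,0,5,0,0,0,0,0,0])

```text
t: 4.05
tool_pos: [0.5812, 0.0503, 0.5249]
orientation: [2.217, 2.221, 0.005]
force: [-0.3, 0.8, -2.0]
opening: 0.0257
gripper_force: 24.8
```

```bash
python3 -c "
from h import *
plan([.483,-.330,.354],.5,0,16,5)"|cut -c1-150
```

```text
t 4.05 grasp now [0.582  0.0503 0.3576] turn [ 0.3 -0.  -0.4] F [-0.3  0.8 -2. ] open 0.0257 24.819428622722626
[5, np.float64(-23.8), np.float64(-6.2), np.float64(0.2), np.float64(0.02), np.float64(-0.0), np.float64(-0.02)]
[5, np.float64(-23.8), np.float64(-6.2), np.float64(0.2), np.float64(0.02), np.float64(-0.0), np.float64(-0.02)]
[5, np.float64(-23.7), np.float64(-6.2), np.float64(0.2), np.float64(0.02), np.float64(-0.0), np.float64(-0.02)]
[5, np.float64(-23.7), np.float64(-6.2), np.float64(0.2), np.float64(0.02), np.float64(-0.0), np.float64(-0.02)]
[5, np.float64(-23.7), np.float64(-6.2), np.float64(0.2), np.float64(0.02), np.float64(-0.0), np.float64(-0.02)]
[5, np.float64(-23.7), np.float64(-6.2), np.float64(0.2), np.float64(0.02), np.float64(-0.0), np.float64(-0.02)]
[5, np.float64(-23.7), np.float64(-6.2), np.float64(0.2), np.float64(0.02), np.float64(-0.0), np.float64(-0.02)]
[5, np.float64(-23.7), np.float64(-6.3), np.float64(0.2), np.float64(0.02), np.float64(-0.0), np.float64(-0.02)]
[5, np.float64(-23.7), np.float64(-6.3), np.float64(0.2), np.float64(0.02), np.float64(-0.0), np.float64(-0.02)]
[5, np.float64(-23.7), np.float64(-6.3), np.float64(0.2), np.float64(0.02), np.float64(-0.0), np.float64(-0.02)]
[5, np.float64(-23.7), np.float64(-6.3), np.float64(0.2), np.float64(0.02), np.float64(-0.0), np.float64(-0.02)]
[5, np.float64(-23.7), np.float64(-6.3), np.float64(0.2), np.float64(0.02), np.float64(-0.0), np.float64(-0.02)]
[5, np.float64(-23.7), np.float64(-6.3), np.float64(0.2), np.float64(0.02), np.float64(-0.0), np.float64(-0.02)]
[5, np.float64(-23.7), np.float64(-6.3), np.float64(0.2), np.float64(0.02), np.float64(-0.0), np.float64(-0.02)]
[5, np.float64(-23.7), np.float64(-6.3), np.float64(0.2), np.float64(0.02), np.float64(-0.0), np.float64(-0.02)]
[5, np.float64(-23.7), np.float64(-6.3), np.float64(0.2), np.float64(0.02), np.float64(-0.0), np.float64(-0.02)]
```

drive_tool(moves=[5,-10,-3,0,0,0,0,5,-20,-5,0,0,0,0,5,-26,-7,0,0,0,0,5,-28,-7,0,0,0,0,5,-28,-7,0,0,0,0,5,-28,-7,0,0,0,0,5,-28,-7,0,0,0,0,5,-28,-7,0,0,0,0])

```text
t: 4.85
tool_pos: [0.5305, -0.1475, 0.52]
orientation: [-2.218, -2.222, 0.002]
force: [0.3, -0.5, -3.1]
opening: 0.026
gripper_force: 24.9
```

drive_tool(moves=[5,-28,-7,0,0,0,0,5,-28,-7,0,0,0,0,5,-28,-7,0,0,0,0,5,-28,-7,0,0,0,0,5,-26,-7,0,0,0,0,5,-24,-7,0,0,0,0,5,-16,-5,0,0,0,0,5,-6,-2,0,0,0,0])

```text
t: 5.65
tool_pos: [0.4818, -0.3316, 0.5204]
orientation: [-2.22, -2.22, 0.001]
force: [0.2, 0.2, -2.3]
opening: 0.0263
gripper_force: 24.9
```

drive_tool(moves=[5,0,0,0,0,0,0,5,0,0,0,0,0,0,5,0,0,0,0,0,0])

```text
t: 5.95
tool_pos: [0.4832, -0.3291, 0.5218]
orientation: [2.218, 2.225, 0.001]
force: [-0.7, 0.7, -2.6]
opening: 0.0259
gripper_force: 24.9
```

```bash
python3 - <<'E'
from h import *
c,W=snap('scene'); cv2.imwrite('pics/over.png',cv2.resize(np.ascontiguousarray(c['color'][180:340,130:300,::-1]),(620,590)))
s=robot.read_state()
for n in('scene','top'):
    c,W=snap(n)
    H=cv2.cvtColor(c['color'],cv2.COLOR_RGB2HSV); h,sa=H[...,0].astype(int),H[...,1]
    x,y,z=W[...,0],W[...,1],W[...,2]; reg=(y<-.2)&(y>-.45)&(x>.35)&(x<.65)
    P=W[reg&(h>18)&(h<34)&(sa>140)&(z>.15)]; m=P[:,1].mean(); print(n,len(P),P.min(0).round(3),P.max(0).round(3))
    for q in(P[P[:,1]>-.33],P[P[:,1]<-.33]):
        if len(q): print(len(q),np.percentile(q,[3,97],0).round(3).tolist())
    B=W[reg&(z>.155)&(z<.178)&(sa<60)]; print('bar',len(B),B.mean(0).round(3),np.percentile(B,[3,97],0).round(3).tolist())
plan([.483,-.330,.354],.5,0,1,5)
E
```

```text
scene 318 [ 0.459 -0.393  0.212] [ 0.57  -0.264  0.515]
97 [[0.502, -0.325, 0.22], [0.516, -0.266, 0.452]]
221 [[0.47, -0.392, 0.226], [0.516, -0.359, 0.31]]
bar 206 [ 0.509 -0.33   0.169] [[0.365, -0.337, 0.159], [0.61, -0.324, 0.177]]
top 87 [ 0.429 -0.373  0.24 ] [ 0.506 -0.26   0.466]
72 [[0.434, -0.322, 0.249], [0.506, -0.26, 0.464]]
15 [[0.434, -0.373, 0.24], [0.455, -0.331, 0.466]]
bar 254 [ 0.473 -0.33   0.169] [[0.361, -0.337, 0.161], [0.602, -0.324, 0.176]]
t 6.1 grasp now [ 0.4831 -0.3293  0.3546] turn [ 0.   0.  -0.3] F [ 0.6  0.3 -2.5] open 0.0258 24.881414473056793
[5, np.float64(-0.7), np.float64(-0.1), np.float64(0.6), np.float64(0.02), np.float64(0.0), np.float64(-0.33)]
```

View pics/over.png

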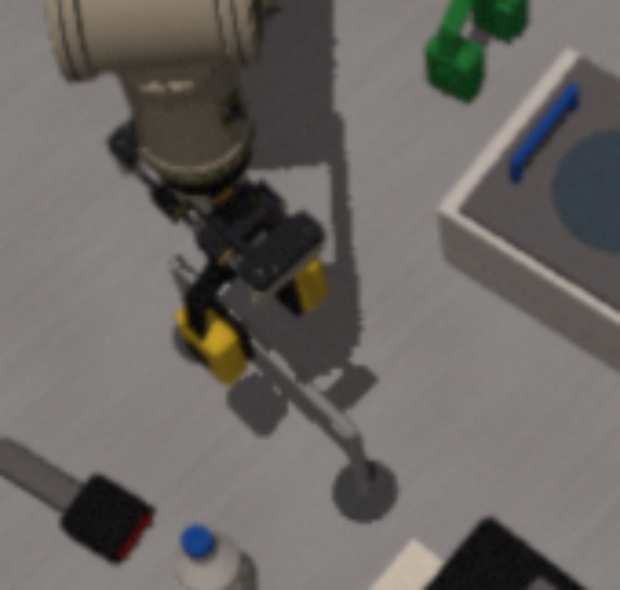

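The ear defenders hang level in the gripper, cups at (215,340) and (305,285), on either side of the bar. Measured cup span is y -0.393 to -0.264 (centre -0.328), and the bar is at -0.330. Lower about 158 mm.

drive_tool(moves=[5,-1,0,10,0,0,0,5,0,0,20,0,0,0,5,0,0,20,0,0,0,5,0,0,22,0,0,0,5,0,0,22,0,0,0,5,0,0,20,0,0,0,5,0,0,18,0,0,0,5,0,0,12,0,0,0])

```text
t: 6.9
tool_pos: [0.4824, -0.3305, 0.3752]
orientation: [-2.217, -2.222, 0.0]
force: [-1.2, -0.7, -3.6]
opening: 0.0259
gripper_force: 24.9
```

drive_tool(moves=[5,0,0,6,0,0,0,5,0,0,4,0,0,0,5,0,0,3,0,0,0,5,0,0,1,0,0,0,5,0,0,0,0,0,0,5,0,0,0,0,0,0])

```text
t: 7.5
tool_pos: [0.4829, -0.3311, 0.3644]
orientation: [2.219, 2.223, 0.0]
force: [-0.5, 0.1, -3.0]
opening: 0.0257
gripper_force: 24.9
```

```bash
python3 - <<'E'
from h import *
plan([.483,-.330,.195],.5,0,1,5)
c,W=snap('scene'); cv2.imwrite('pics/low.png',cv2.resize(np.ascontiguousarray(c['color'][180:340,130:300,::-1]),(620,590)))
E
```

```text
t 7.5 grasp now [ 0.483  -0.3312  0.1971] turn [ 0.   0.  -0.4] F [-0.5  0.1 -3. ] open 0.0257 24.881464540958405
[5, np.float64(1.1), np.float64(0.1), np.float64(2.0), np.float64(0.04), np.float64(0.04), np.float64(-0.39)]
```

View pics/low.png

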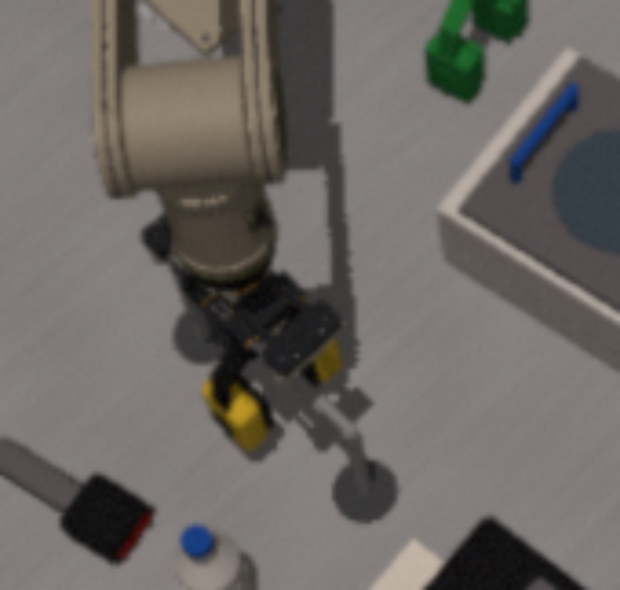

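Cups are on both sides of the bar, at (235,410) and (325,360), with no contact yet. I creep down and watch the force.

drive_tool(moves=[5,1,0,1,0,0,0,5,0,0,1,0,0,0,5,0,0,0,0,0,0,5,0,0,0,0,0,0])

```text
t: 7.95
tool_pos: [0.4827, -0.33, 0.3617]
orientation: [-2.219, -2.223, 0.0]
force: [-0.4, 0.5, -2.8]
opening: 0.0261
gripper_force: 24.9
```

drive_tool(moves=[5,0,0,1,0,0,0,5,0,0,1,0,0,0,5,0,0,0,0,0,0,5,0,0,0,0,0,0])

```text
t: 8.35
tool_pos: [0.4828, -0.33, 0.3608]
orientation: [2.219, 2.223, 0.0]
force: [-2.2, 1.9, 5.7]
opening: 0.0258
gripper_force: 24.9
```

Contact, at the expected height (0.193). Release.

drive_tool(moves=[35,0,0,0,0,0,0,45,0,0,0,0,0,0,55,0,0,0,0,0,0,60,0,0,0,0,0,0,60,0,0,0,0,0,0,60,0,0,0,0,0,0,60,0,0,0,0,0,0])

```text
t: 9.05
tool_pos: [0.4827, -0.33, 0.3597]
orientation: [-2.219, -2.223, -0.0]
force: [-0.2, -0.3, 0.2]
opening: 0.06
gripper_force: 0.0
```

drive_tool(moves=[60,0,0,-6,0,0,0,60,0,0,-12,0,0,0,60,0,0,-20,0,0,0,60,0,0,-30,0,0,0,60,0,0,-35,0,0,0,60,0,0,-35,0,0,0,60,0,0,-22,0,0,0,60,0,0,0,0,0,0])

```text
t: 9.85
tool_pos: [0.4828, -0.33, 0.5259]
orientation: [2.213, 2.217, 0.001]
force: [-0.4, 0.5, 0.1]
opening: 0.0599
gripper_force: 0.0
```

```bash
python3 - <<'E'
from h import *
c,W=snap('scene'); cv2.imwrite('pics/hung.png',cv2.resize(np.ascontiguousarray(c['color'][180:340,130:300,::-1]),(620,590)))
H=cv2.cvtColor(c['color'],cv2.COLOR_RGB2HSV); h,sa=H[...,0].astype(int),H[...,1]
x,y,z=W[...,0],W[...,1],W[...,2]; reg=(y<-.2)&(y>-.45)&(x>.35)&(x<.65)
P=W[reg&(h>18)&(h<34)&(sa>140)&(z<.16)]; print(len(P),np.percentile(P,[2,98],0).round(3).tolist())
B=W[reg&(z>.18)&(z<.21)&(H[...,2]<90)]; print('block',len(B),np.percentile(B,[2,50,98],0).round(3).tolist())
plan([.5,-.15,.33],9,0,2,80)
E
```

```text
338 [[0.466, -0.396, 0.055], [0.515, -0.27, 0.139]]
block 136 [[0.472, -0.359, 0.181], [0.487, -0.329, 0.193], [0.498, -0.301, 0.201]]
t 9.9 grasp now [ 0.4835 -0.3306  0.3557] turn [ 0.2  0.2 -8.9] F [-0.8  0.  -0.8] open 0.06 0.0
[80, np.float64(90.0), np.float64(8.7), np.float64(12.6), np.float64(0.11), np.float64(0.1), np.float64(-4.45)]
[80, np.float64(89.1), np.float64(15.7), np.float64(12.7), np.float64(0.11), np.float64(0.1), np.float64(-4.45)]
```

View pics/hung.png

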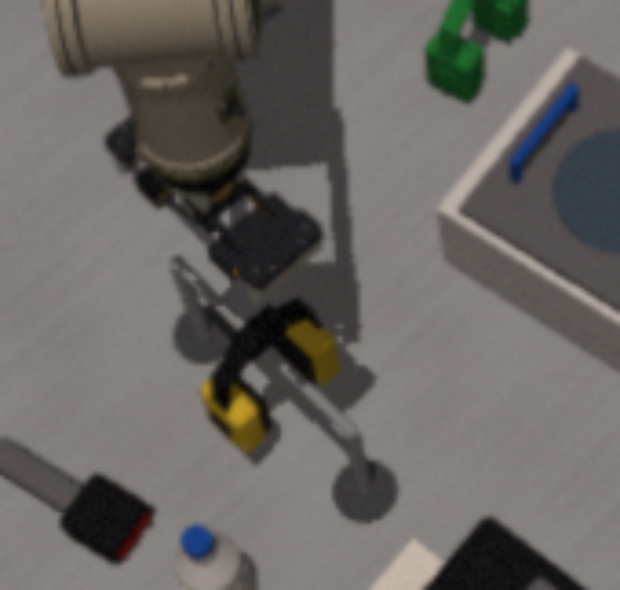

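The ear defenders hang on the bar, cups at (235,415) and (315,350), block near (275,320), gripper clear. The cup span is y -0.396 to -0.270. Next is the handle at about (0.5095, 0.020, 0.166), yaw +9.5°.

```bash
python3 - <<'E'
from h import *
plan([.5095,.020,.235],9.5,0,8,60)
E
```

```text
t 9.9 grasp now [ 0.4835 -0.3306  0.3557] turn [ 0.2  0.2 -9.4] F [-0.8  0.  -0.8] open 0.06 0.0
[60, np.float64(43.8), np.float64(3.4), np.float64(15.0), np.float64(0.03), np.float64(0.03), np.float64(-1.17)]
[60, np.float64(43.7), np.float64(4.3), np.float64(15.0), np.float64(0.03), np.float64(0.03), np.float64(-1.17)]
[60, np.float64(43.6), np.float64(5.2), np.float64(15.0), np.float64(0.03), np.float64(0.03), np.float64(-1.17)]
[60, np.float64(43.5), np.float64(6.1), np.float64(15.0), np.float64(0.03), np.float64(0.03), np.float64(-1.17)]
[60, np.float64(43.3), np.float64(7.0), np.float64(15.0), np.float64(0.03), np.float64(0.03), np.float64(-1.17)]
[60, np.float64(43.2), np.float64(7.9), np.float64(15.0), np.float64(0.03), np.float64(0.03), np.float64(-1.17)]
[60, np.float64(43.0), np.float64(8.7), np.float64(15.1), np.float64(0.03), np.float64(0.03), np.float64(-1.17)]
[60, np.float64(42.8), np.float64(9.6), np.float64(15.1), np.float64(0.03), np.float64(0.03), np.float64(-1.17)]
```

drive_tool(moves=[60,44,3,0,0,0,-1.2,60,44,4,5,0,0,-1.2,60,44,5,15,0,0,-1.2,60,43,6,20,0,0,-1.2,60,43,7,20,0,0,-1.2,60,43,8,20,0,0,-1.2,60,43,9,20,0,0,-1.2,60,43,10,20,0,0,-1.2])

```text
t: 10.7
tool_pos: [0.5078, 0.0222, 0.3976]
orientation: [-2.024, -2.401, 0.002]
force: [1.1, -1.4, 0.2]
opening: 0.0603
gripper_force: 0.0
```

drive_tool(moves=[60,0,0,0,0,0,0,60,0,0,0,0,0,0])

```text
t: 10.9
tool_pos: [0.508, 0.0213, 0.398]
orientation: [-2.021, -2.402, 0.003]
force: [0.3, 0.5, 0.0]
opening: 0.0599
gripper_force: 0.0
```

```bash
python3 - <<'E'
from h import *
plan([.5095,.020,.166],9.5,0,4,60)
E
```

```text
t 10.9 grasp now [0.5074 0.0213 0.2307] turn [-0.2 -0.   0.4] F [0.3 0.5 0. ] open 0.0599 0.0
[60, np.float64(-0.4), np.float64(0.4), np.float64(16.2), np.float64(-0.05), np.float64(-0.01), np.float64(0.09)]
[60, np.float64(-0.4), np.float64(0.4), np.float64(16.2), np.float64(-0.05), np.float64(-0.01), np.float64(0.09)]
[60, np.float64(-0.4), np.float64(0.3), np.float64(16.2), np.float64(-0.05), np.float64(-0.01), np.float64(0.09)]
[60, np.float64(-0.4), np.float64(0.3), np.float64(16.2), np.float64(-0.05), np.float64(-0.01), np.float64(0.09)]
```

drive_tool(moves=[60,-1,2,16,0,0,0,60,0,0,16,0,0,0,60,0,0,16,0,0,0,40,0,0,16,0,0,0,20,0,0,0,0,0,0,5,0,0,0,0,0,0,0,0,0,0,0,0,0,0,0,0,0,0,0,0], grip_force=20)

```text
t: 11.7
tool_pos: [0.5112, 0.0194, 0.337]
orientation: [2.025, 2.4, 0.002]
force: [0.7, -0.7, -0.9]
opening: 0.0248
gripper_force: 0.0
```

drive_tool(moves=[0,0,0,0,0,0,0,0,0,0,0,0,0,0,0,0,0,0,0,0,0])

```text
t: 12.0
tool_pos: [0.5108, 0.0197, 0.3364]
orientation: [2.025, 2.401, 0.0]
force: [-1.8, -1.6, 4.7]
opening: 0.011
gripper_force: 20.0
```

```bash
python3 - <<'E'
from h import *
plan([.5095,.020,.166],9.5,0,1,60)
# arc rows: hinge from grasp point; tilt 20 deg by the end; print tool-frame shifts for equal lid steps
s=robot.read_state(); R0=Rt.from_rotvec(s['orientation']); p0=s['tool_pos']; g0=p0+R0.apply([0,0,robot.grasp_offset])
d=np.array([np.cos(np.radians(9.5)),np.sin(np.radians(9.5)),0]); hinge=g0+.185*d-[0,0,.05]; ax=np.cross(d,[0,0,-1.])  # turns -d up
ax=np.cross(-d,[0,0,1.]); T=20; n=24
print('hinge',hinge)
Rp,pp=R0,p0
for i in range(1,n+1):
    a=np.radians(60*i/n); g=hinge+Rt.from_rotvec(ax*a).apply(g0-hinge)
    Rn=Rt.from_rotvec(ax*np.radians(T*i/n))*R0; pn=g-Rn.apply([0,0,robot.grasp_offset])
    print(i,(1000*Rp.inv().apply(pn-pp)).round(1).tolist(),np.degrees((Rp.inv()*Rn).as_rotvec()).round(2).tolist(),g.round(3).tolist())
    Rp,pp=Rn,pn
E
```

```text
t 12.0 grasp now [0.5109 0.0197 0.1691] turn [0.  0.  0.2] F [-1.8 -1.6  4.7] open 0.011 19.99717891216278
[60, np.float64(0.5), np.float64(-1.3), np.float64(3.1), np.float64(0.03), np.float64(0.02), np.float64(0.21)]
hinge [0.69337208 0.05020877 0.11906107]
1 [-0.0, 4.8, -8.0] [0.83, 0.0, -0.0] [0.513, 0.02, 0.177]
2 [-0.0, 5.0, -7.9] [0.83, 0.0, -0.0] [0.516, 0.021, 0.185]
3 [-0.0, 5.3, -7.9] [0.83, 0.0, -0.0] [0.519, 0.021, 0.193]
4 [-0.0, 5.5, -7.8] [0.83, 0.0, -0.0] [0.522, 0.022, 0.2]
5 [-0.0, 5.7, -7.7] [0.83, 0.0, -0.0] [0.526, 0.022, 0.208]
6 [-0.0, 5.9, -7.6] [0.83, 0.0, -0.0] [0.53, 0.023, 0.215]
7 [-0.0, 6.2, -7.5] [0.83, 0.0, -0.0] [0.534, 0.024, 0.222]
8 [-0.0, 6.4, -7.4] [0.83, 0.0, -0.0] [0.539, 0.024, 0.229]
9 [-0.0, 6.6, -7.2] [0.83, 0.0, -0.0] [0.544, 0.025, 0.236]
10 [-0.0, 6.8, -7.1] [0.83, 0.0, -0.0] [0.549, 0.026, 0.243]
11 [-0.0, 7.0, -7.0] [0.83, 0.0, -0.0] [0.554, 0.027, 0.249]
12 [-0.0, 7.2, -6.9] [0.83, 0.0, -0.0] [0.56, 0.028, 0.255]
13 [-0.0, 7.4, -6.7] [0.83, 0.0, -0.0] [0.566, 0.029, 0.261]
14 [-0.0, 7.6, -6.6] [0.83, 0.0, -0.0] [0.572, 0.03, 0.266]
15 [-0.0, 7.8, -6.4] [0.83, 0.0, -0.0] [0.579, 0.031, 0.271]
16 [-0.0, 8.0, -6.3] [0.83, 0.0, -0.0] [0.585, 0.032, 0.276]
17 [-0.0, 8.1, -6.1] [0.83, 0.0, -0.0] [0.592, 0.033, 0.281]
18 [-0.0, 8.3, -5.9] [0.83, 0.0, -0.0] [0.599, 0.034, 0.285]
19 [-0.0, 8.5, -5.7] [0.83, 0.0, -0.0] [0.606, 0.036, 0.289]
20 [-0.0, 8.7, -5.6] [0.83, 0.0, -0.0] [0.614, 0.037, 0.293]
21 [-0.0, 8.8, -5.4] [0.83, 0.0, -0.0] [0.621, 0.038, 0.296]
22 [-0.0, 9.0, -5.2] [0.83, 0.0, -0.0] [0.629, 0.039, 0.299]
23 [-0.0, 9.1, -5.0] [0.83, 0.0, -0.0] [0.637, 0.041, 0.302]
24 [-0.0, 9.3, -4.8] [0.83, 0.0, -0.0] [0.645, 0.042, 0.304]
```

drive_tool(moves=[0,0,5,-8,0.8,0,0,0,0,5,-8,0.8,0,0,0,0,5,-8,0.8,0,0,0,0,5.5,-8,0.8,0,0,0,0,5.5,-7.5,0.8,0,0,0,0,6,-7.5,0.8,0,0,0,0,6,-7.5,0.8,0,0,0,0,6.5,-7.5,0.8,0,0])

```text
t: 12.8
tool_pos: [0.5576, 0.0276, 0.3954]
orientation: [-1.976, -2.342, 0.136]
force: [-3.6, -4.3, -2.0]
opening: 0.0112
gripper_force: 20.0
```

```bash
python3 - <<'E'
from h import *
plan([.539,.0245,.229],9.5,6.7,1,0)
E
```

```text
t 12.8 grasp now [0.5385 0.0242 0.2293] turn [0.1 0.  0.2] F [-3.6 -4.3 -2. ] open 0.0112 19.995713531970978
[0, np.float64(0.0), np.float64(0.7), np.float64(0.2), np.float64(0.06), np.float64(0.05), np.float64(0.19)]
```

Following the arc well, with low forces. Continue.

drive_tool(moves=[0,0,6.5,-7,0.8,0,0,0,0,7,-7,0.8,0,0,0,0,7,-7,0.8,0,0,0,0,7,-7,0.8,0,0,0,0,7.5,-6.5,0.8,0,0,0,0,7.5,-6.5,0.8,0,0,0,0,8,-6.5,0.8,0,0,0,0,8,-6.5,0.8,0,0])

```text
t: 13.6
tool_pos: [0.6226, 0.0384, 0.4407]
orientation: [-1.925, -2.28, 0.262]
force: [-8.5, -6.2, 6.2]
opening: 0.0112
gripper_force: 20.0
```

```bash
python3 - <<'E'
from h import *
plan([.585,.032,.276],9.5,13.2,1,0)
plan([.6445,.042,.304],9.5,20,8,0)
E
```

```text
t 13.6 grasp now [0.5855 0.0319 0.2777] turn [0.2 0.1 0.1] F [-8.5 -6.2  6.2] open 0.0112 19.99234825372696
[0, np.float64(-0.1), np.float64(0.4), np.float64(1.8), np.float64(0.16), np.float64(0.1), np.float64(0.14)]
t 13.6 grasp now [0.5855 0.0319 0.2777] turn [7.  0.1 0.1] F [-8.5 -6.2  6.2] open 0.0112 19.99234825372696
[0, np.float64(-0.0), np.float64(9.1), np.float64(-4.9), np.float64(0.87), np.float64(0.01), np.float64(0.02)]
[0, np.float64(-0.0), np.float64(9.0), np.float64(-5.0), np.float64(0.87), np.float64(0.01), np.float64(0.02)]
[0, np.float64(-0.0), np.float64(8.9), np.float64(-5.1), np.float64(0.87), np.float64(0.01), np.float64(0.02)]
[0, np.float64(-0.0), np.float64(8.9), np.float64(-5.2), np.float64(0.87), np.float64(0.01), np.float64(0.02)]
[0, np.float64(-0.0), np.float64(8.8), np.float64(-5.3), np.float64(0.87), np.float64(0.01), np.float64(0.02)]
[0, np.float64(-0.0), np.float64(8.7), np.float64(-5.4), np.float64(0.87), np.float64(0.01), np.float64(0.02)]
[0, np.float64(-0.0), np.float64(8.6), np.float64(-5.4), np.float64(0.87), np.float64(0.01), np.float64(0.02)]
[0, np.float64(-0.0), np.float64(8.5), np.float64(-5.5), np.float64(0.87), np.float64(0.01), np.float64(0.02)]
```

drive_tool(moves=[0,0,8,-6,0.8,0,0,0,0,8,-6,0.8,0,0,0,0,8.5,-6,0.8,0,0,0,0,8.5,-5.5,0.8,0,0,0,0,9,-5.5,0.8,0,0,0,0,9,-5,0.8,0,0,0,0,9,-5,0.8,0,0,0,0,9,-5,0.8,0,0])

```text
t: 14.4
tool_pos: [0.7, 0.0513, 0.4652]
orientation: [-1.873, -2.217, 0.378]
force: [-3.1, -8.4, 7.2]
opening: 0.0112
gripper_force: 20.0
```

drive_tool(moves=[0,0,0,0,0,0,0,0,0,0,0,0,0,0,0,0,0,0,0,0,0])

```text
t: 14.7
tool_pos: [0.6999, 0.0514, 0.4652]
orientation: [-1.874, -2.218, 0.376]
force: [-2.7, -5.8, 7.8]
opening: 0.0115
gripper_force: 20.0
```

```bash
python3 - <<'E'
from h import *
plan([.6445,.042,.304],9.5,20,1,0)
c,W=snap('scene'); cv2.imwrite('pics/open.png',cv2.resize(np.ascontiguousarray(c['color'][130:340,130:400,::-1]),(760,590)))
H=cv2.cvtColor(c['color'],cv2.COLOR_RGB2HSV)
d=np.array([np.cos(np.radians(9.5)),np.sin(np.radians(9.5)),0]); hg=np.array([.692,.0505,.1155])
for n in('scene','top'):
    c,W=snap(n); Q=W-hg; r=Q@d; l=Q@np.array([-d[1],d[0],0]); z=Q[...,2]
    m=(abs(l)<.105)&(r>-.2)&(r<.02)&(z>.03)&(z<.2)
    a=np.degrees(np.arctan2(z[m],-r[m])); print(n,m.sum(),np.histogram(a,np.arange(30,100,3)))
print(robot.read_state()['dq'].round(3))
E
```

```text
t 14.7 grasp now [0.6458 0.0419 0.3072] turn [0.8 0.1 0.1] F [-2.7 -5.8  7.8] open 0.0115 20.021413564682007
[0, np.float64(-0.1), np.float64(2.3), np.float64(3.4), np.float64(0.83), np.float64(0.15), np.float64(0.09)]
scene 1756 (array([  0,   0,   0,   0,   0,   0,   0,   0,   0,   6, 126, 517, 310,
       242, 173, 148,  89,  50,  35,  26,  18,  10,   3]), array([30, 33, 36, 39, 42, 45, 48, 51, 54, 57, 60, 63, 66, 69, 72, 75, 78,
       81, 84, 87, 90, 93, 96, 99]))
top 402 (array([  0,   0,   0,   0,   0,   0,   0,   0,   0,  13,  86, 169,  54,
        34,  20,  12,   8,   1,   3,   2,   0,   0,   0]), array([30, 33, 36, 39, 42, 45, 48, 51, 54, 57, 60, 63, 66, 69, 72, 75, 78,
       81, 84, 87, 90, 93, 96, 99]))
[-0.001 -0.     0.003 -0.    -0.002 -0.   ]
```

View pics/open.png

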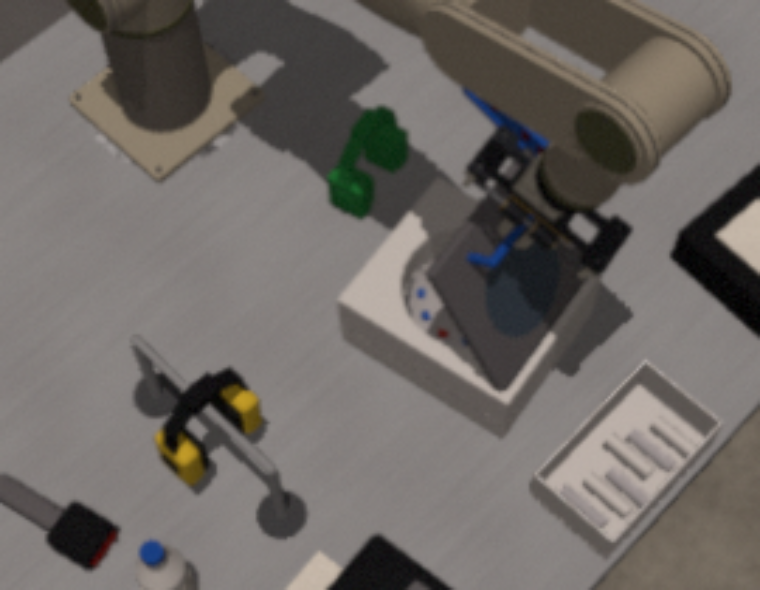

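The lid stands open, held by the fingers on the handle at (500,245), and the ear defenders still hang on the rail at (205,420). I check the lid angle with a plane fit.

```bash
python3 - <<'E'
from h import *
d=np.array([np.cos(np.radians(9.5)),np.sin(np.radians(9.5)),0]); hg=np.array([.692,.0505,.1155])
for n in('scene','top'):
    c,W=snap(n); Q=W-hg; r=Q@d; l=Q@np.array([-d[1],d[0],0]); z=Q[...,2]
    a=np.degrees(np.arctan2(z,-r))
    m=(abs(l)<.105)&(r>-.2)&(r<.02)&(z>.05)&(z<.19)&(a>57)&(a<75)
    P=np.stack([r[m],z[m]],1).astype(np.float32)
    L=cv2.fitLine(P,cv2.DIST_HUBER,0,.001,.001).ravel(); e=abs((P-L[2:])@[-L[1],L[0]]); P=P[e<.005]
    L=cv2.fitLine(P,cv2.DIST_HUBER,0,.001,.001).ravel()
    print(n,len(P),np.degrees(np.arctan2(abs(L[1]),abs(L[0]))),'offset from hinge',(-L[2:])@[-L[1],L[0]])
s=robot.read_state(); g=s['tool_pos']+Rt.from_rotvec(s['orientation']).apply([0,0,robot.grasp_offset])-hg
print('by handle',np.degrees(np.arctan2(g[2],-g@d)-np.arctan2(.05,.185)), np.hypot(g[2],g@d))
E
```

```text
scene 1090 59.129444 offset from hinge -0.016675815
top 268 59.211445 offset from hinge -0.014134392
by handle 61.070047966086804 0.19734347459660115
```

```bash
python3 -c "
from plant import robot
print(robot.close_job())"
```

```text
the job is handed in; nothing more can be done
None
```

The ear defenders hang on the rail with a cup each side, and the fingers are holding the lid open at about 60° (measured 59–61°); the job is handed in, but it returned no verdict.

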